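# Loading the empty station of a lever creep rig

### The arm

A 6-joint arm with a two-finger parallel gripper is mounted at the origin on the work surface. World frame = base frame: x ahead of the robot, y to its left, z up, the work surface at z = 0. Lengths are in mm, angles in rad, forces in N, time in s.
With the tool pointing down it reaches from about 300 to 775 mm from the base axis. Payload 14.6 kg.
Tool frame: the origin (TCP) lies at the very end of the fingers, on their centre line; the grasp point (between the pads) lies 19 mm behind it; z points along the fingers, y is the line along which they close (so a half turn about z gives the same grasp; the last joint's range is limited). The gripper opens to 94 mm and grips with 3 to 60 N. Pads are 16 mm wide; open, the fingers measure 119 mm over their backs; the gripper's body (75 mm by 177 mm) begins 78 mm behind the grasp point.
Start: joints at [1.082, 0.3, 1.521, -0, 1.321, -0.067], TCP at [225.168, 501.785, 182.046] pointing down, gripper open.
Joint ranges: [-3.03, 3.03], [-0.79, 2.21], [0.23, 2.52], [-1.04, 4.18], [0, 3.07], [-2.55, 2.55]. Speed limits (rad/s): [2.22, 2.22, 2.57, 3.14, 3.14, 3.14].

### API

Orientations are given as [roll, pitch, yaw] about the fixed x, y, z axes, in that order (R = Rz(yaw) Ry(pitch) Rx(roll)).
In Python, from cell import manip gives the robot as it stands.
- The arm moves only by the tool servo_tool, never from a script. Its argument "motion" is a list that holds one entry, the list of rows, each a list of 7 numbers: the shift along the world's x, y, z as a fraction of full scale, then the turn, a rotation vector about the world's x, y, z as a fraction of full scale, then the closure, from 0 (fully open) to 1 (shut). In form: [[[x, y, z, rx, ry, rz, gripper], ...]]. A call has 1 to 10 rows; each row is the pose to reach, as a shift and turn from the pose commanded when the call began, turning the shorter way round; what a row does not reach only later rows make up. Full scale, the value 1, is 0.5 m for a shift and pi rad for a turn. A row lasts 1/10 s, in which the tool goes at most 50 mm and 8.59 degrees, less where a joint would pass 70% of its speed; a pose out of reach is approached as far as the arm can. A call with a number of a shift or a turn outside -1 to 1 is refused whole. A call with a gripper value outside its range is refused whole. The fingers move at their own pace and stop on an object; "newtons" is the grip in N (left out, the last holds). Time passes only in rows, so rows that repeat a pose let the fingers close. It gives the time, the measured TCP pose, the force, the opening and the grip force at its end, in the units of the state.
- manip.read_state(): the state, without advancing time (a new reading comes with each control period).
- manip.camera(name): name is "scene" or "top" or "wrist"; returns a dict with "frame" (420x560x3 uint8, red, green, blue), "range_z" (420x560 float32, mm along the optical axis (not along the pixel's ray), 0 where there is no reading), "vfov" (degrees; the focal length in pixels is half the picture's height over the tangent of half this angle, whatever the lens; pixels are square), "cx", "cy" (the principal point, pixels), "k1" (the pictures are not rectified: a ray, as slopes to the right and down, at radius r is drawn at 1 + k1 r^2 times it, then the intrinsics apply), "cam_to_world" (4x4, takes a point from camera to world coordinates). Camera axes: x right, y down, z forward; pixel columns grow to the right and rows downward; lengths in mm; the calibration is good to about 2 mm. A picture is of the moment at which its call begins.
- manip.sign_off(): hands the job in; it is judged then, once.
The state is a dict: "clock": time; "joints": joint angles; "qd": joint speeds; "effort": joint torques, N m; "eef_pos": TCP position; "eef_rot": TCP orientation; "wrist_force": force on the tool from outside, world axes, zero at the start; "moment": the same for the moment, N m; "finger_gap": finger opening in mm; "finger_force": force on a finger pad.
Only numpy, scipy, OpenCV 4.12 (cv2) and the standard library are available. Lean on these libraries where they do the work, as an engineer would, in place of code of your own. Each camera call takes 0.05 s, during which the arm holds its last target. There are 200 camera calls.

### The job

Take the hooked load canister with the red knob from the tray, lower it between the canisters already hanging on the creep rig, behind the front wall of the catch trough, and hang it by its hook on the pin of the one empty lever. Let the lever take the weight gradually, so that the test bar gets no jerk and no extra push, then let go; the neighbouring loads must stay hanging undisturbed and the spares on the tray must be left standing.

Things in the scene. Friction and masses are not known exactly. Their poses are not given: they have to be found in the camera images.
- load_knob (a point): Centre of the red plastic grip knob (24 x 14 x 34 mm, the 24 along its x) on top of the load to be hung: a steel canister, 44 mm across and 68 high, red band, with a plate hook above; 182 mm tall in all, knob centre 165 above its flat underside. Stands in the tray (rim 16 mm high), 140 to 720 g. On the rig, neighbours' knobs stand 52 mm to each side: grip it across the 24 mm, along x.
- load_hook (a point): Seat of the same load's hook: where the pin's centre lies once hung; 45 mm straight below the knob centre, 120 above the underside. Hook: 10 mm plate in the load's x-z plane, open downward, throat 18 mm wide with a V roof that centres the pin; shank on its -x side (outer face 17 mm out), tip on its +x side (outer face 15 mm out, lower end 12 mm below this point). Balanced: hangs upright.
- stationE_pin (a point): Centre of the load pin of the empty lever (moves with it). Steel pin 8 mm thick, along y, 20 mm clear between two fork cheeks that reach 10 mm ahead (-x) of it and 8 mm above and below it; the lever runs from it to +x, its solid part 24 mm behind the pin. Axes as the rig: x from pin to pivot, 200 mm off; turn of the rig = turn of this frame about z. Hang the load with its x along this x.
- stationE_lever (a joint): Angle of the empty lever, rad; 0 is level, grows as the pin goes down (0.2 m arm, so 0.01 is 2 mm). The test bar acts as a spring, 0.25 N at the pin per mm, little damping. Unloaded it rests near -0.071 (pin 14 mm high); with the load it settles 6 to 28 mm lower, depending on its unknown mass. Let go too early or pressed too deep, it springs: over 50 mm/s at the pin is a jerk.
- loadA_knob (a point): Centre of the black knob of hanging load A, same shape and size as the red one, about 360 g; hangs freely on its own lever and must not be knocked. Canister axis straight below.
- loadA_hook (a point): Seat of the hook of hanging load A: its canister's underside is 120 mm below, its 44 mm wide canister reaches up to 52 mm below this point.
- stationA_pin (a point): Centre of the pin that load A hangs on. The four pins stand in a row 52 mm apart, about 185 mm above the table when loaded.
- loadB_knob (a point): Centre of the black knob of hanging load B, same shape and size as the red one, about 360 g; hangs freely on its own lever and must not be knocked. Canister axis straight below.
- loadB_hook (a point): Seat of the hook of hanging load B: its canister's underside is 120 mm below, its 44 mm wide canister reaches up to 52 mm below this point.
- stationB_pin (a point): Centre of the pin that load B hangs on. The four pins stand in a row 52 mm apart, about 185 mm above the table when loaded.
- loadC_knob (a point): Centre of the black knob of hanging load C, same shape and size as the red one, about 360 g; hangs freely on its own lever and must not be knocked. Canister axis straight below.
- loadC_hook (a point): Seat of the hook of hanging load C: its canister's underside is 120 mm below, its 44 mm wide canister reaches up to 52 mm below this point.
- stationC_pin (a point): Centre of the pin that load C hangs on. The four pins stand in a row 52 mm apart, about 185 mm above the table when loaded.
- rig: The creep rig: aluminium base plate with four levers and a red catch trough under the hanging loads. Origin on the table, under the middle of the pin row; x from the pins towards the pivots, y along the row. The trough's front wall stands across -x: inner face 76 mm ahead of the pins, 6 mm thick, top 114 mm above the table, so the loads hang about 49 mm below its edge; floor 24 mm high.
- spare1_knob (a point): Centre of the blue knob of a spare load, same shape as the red one, standing in the same tray about 60 mm from the next; leave it standing.
- spare2_knob (a point): Centre of the yellow knob of a spare load, same shape as the red one, standing in the same tray about 60 mm from the next; leave it standing.
Things that resemble listed ones, but are neither listed nor needed, are in the scene too. What is shaped like the part that bears load_knob but pink is not meant. Leave any orange or purple look-alike of the part that bears loadC_knob alone.

How it is judged (in metres and radians):
On the way, in this order (a step that is already met when the one before it is completed fails the run):
1. the red-knobbed load is lifted clear of the tray (distance of load_knob from where it was at the start of the episode above 0.05 m), for 0.1 s.
2. its hook is on the pin and the lever bears on it (distance between load_hook and stationE_pin below 0.006 m and contact force between load and stationE above 0.5 N), for 0.2 s.
At the end, for the whole second after the job is handed in: The red-knobbed load hangs on the pin of the lever that was empty (hook seat within 6 mm of the pin), upright within 0.12 rad, at rest (under 20 mm/s, lever under 0.03 rad/s) and let go; the three other loads still hang on their pins (within 6 mm) (distance between load_hook and stationE_pin below 0.006 m and angle between load_knob's own z axis and vertical below 0.12 rad and linear speed of load below 0.02 m/s and velocity of joint stationE_lever between -0.03 and 0.03 rad/s and distance between loadA_hook and stationA_pin below 0.006 m and distance between loadB_hook and stationB_pin below 0.006 m and distance between loadC_hook and stationC_pin below 0.006 m and contact force between the fingers and load below 0.05 N); the robot touches nothing.
It fails at once if the lever of the empty station is jerked or springs (faster than 0.25 rad/s, 50 mm/s at its pin), as when the load is let go before the lever carries it or while it is pressed down (velocity of joint stationE_lever above 0.25 rad/s or velocity of joint stationE_lever below -0.25 rad/s).
It fails at once if the load is pressed on the lever with more than 15 N (contact forces on the flanks of the hook's roof added up) (contact force between load and stationE above 15 N).
It fails at once if a load already hanging on the rig is knocked or set swinging (its knob moves more than 15 mm) (distance of any of loadA_knob, loadB_knob, loadC_knob from where it was at the start of the episode above 0.015 m).
It fails at once if a spare load on the tray is knocked over or shifted by more than 30 mm (distance of any of spare1_knob, spare2_knob from where it was at the start of the episode above 0.03 m).
It also fails if it takes over 58 s, if anything falls off the work surface, if the arm or the gripper's body presses on something with over 40 N, if the wrist force passes 120 N, or if a joint passes its speed limit or range.

## Working session

There is one attempt and no reset: what is moved stays moved. The work goes in short steps, Python scripts to look and compute and a tool call to move; the robot and the scene stay as the last step left them, time stands still between calls to the robot, and variables do not carry over. Pictures are saved under pics/ and viewed, at most 10 in all, crops included, and the job is handed in when it is done.

Besides the shell and the picture viewer there is one more tool, called after "Call:" in YAML: its name, and indented under it one key for each argument. servo_tool: Moves the arm, as the interface text tells. Its arguments: {"type":"object","properties":{"motion":{"type":"array"},"newtons":{"type":"number"}},"required":["motion"]}

```bash
mkdir -p pics
cat > h.py <<'E'
import numpy as np, cv2
from cell import manip
def shot(n,save=None):
    c=manip.camera(n)
    if save: cv2.imwrite('pics/'+save,c['frame'][:,:,::-1])
    return c
def world(c,u,v,d=None):
    """pixel(s) -> world point by depth"""
    u=np.atleast_1d(u).astype(float); v=np.atleast_1d(v).astype(float)
    f=c['frame'].shape[0]/2/np.tan(np.radians(c['vfov'])/2)
    x=(u-c['cx'])/f; y=(v-c['cy'])/f; X,Y=x.copy(),y.copy()
    for _ in range(20):
        s=1+c['k1']*(X*X+Y*Y); X,Y=x/s,y/s
    if d is None: d=c['range_z'][v.astype(int),u.astype(int)]
    P=np.stack([X*d,Y*d,d*np.ones_like(X),np.ones_like(X)])
    return (c['cam_to_world']@P)[:3].T
def ray(c,u,v,z):
    o=c['cam_to_world'][:3,3]; p=world(c,u,v,1000.)
    return o+(p-o)*((z-o[2])/(p[:,2]-o[2]))[:,None]
E
python3 - <<'E'
from h import *
for n in('scene','top','wrist'):
    c=shot(n,n+'0.png'); print(n,c['vfov'],c['k1'],c['cam_to_world'].round(2).tolist())
s=manip.read_state(); print(s)
E
```

```text
scene 53.89500282085165 -0.11967776668924857 [[0.85, 0.44, -0.28, 810.21], [0.52, -0.73, 0.44, -327.89], [-0.01, -0.53, -0.85, 956.11], [0.0, 0.0, 0.0, 1.0]]
top 57.90974657640866 -0.08096106128460247 [[-0.0, -1.0, 0.07, 466.39], [-1.0, 0.0, -0.03, 112.55], [0.03, -0.07, -1.0, 975.06], [0.0, 0.0, 0.0, 1.0]]
wrist 66.15085594963045 -0.0637207748567289 [[0.41, 0.88, 0.25, 152.66], [0.91, -0.39, -0.11, 534.57], [-0.0, 0.28, -0.96, 383.67], [0.0, 0.0, 0.0, 1.0]]
{'clock': 0.15, 'joints': array([ 1.08241854e+00,  3.00338899e-01,  1.52144409e+00,  9.66295628e-06,
        1.32067855e+00, -6.66034461e-02]), 'qd': array([ 0.00082658, -0.00210177, -0.00317623,  0.00103188, -0.00040923,
        0.00133296]), 'effort': array([-1.60607783e-04, -5.31961977e+01, -3.52822208e+01,  7.07860873e-02,
        2.36075063e-02, -4.09811253e-05]), 'eef_pos': array([225.05847228, 501.60664382, 181.61680425]), 'eef_rot': array([-3.14072632e+00, -6.71672730e-05,  2.71981588e+00]), 'wrist_force': array([-0.42470777, -0.03032045,  0.67060111]), 'moment': array([ 0.00329991,  0.02007684, -0.01692577]), 'finger_force': 0.0, 'finger_gap': 94.0382784400156}
```

View pics/scene0.png

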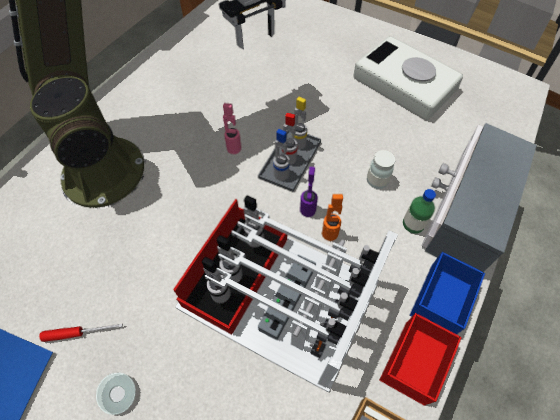

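View pics/top0.png

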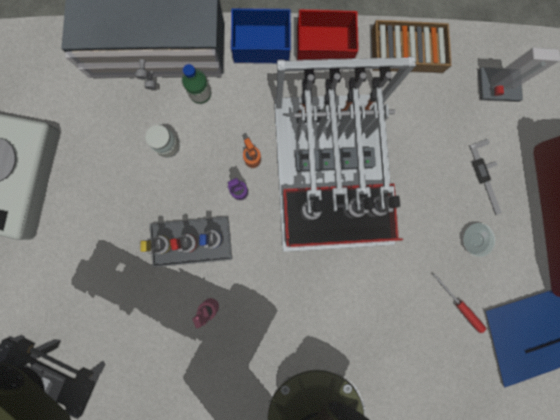

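Scene view: the red knob is at (290,119), with blue (281,135) and yellow (300,103) beside it in the tray. Look-alikes are pink (229,110), purple (311,175) and orange (337,200). Top view: the tray is at (190,240) with red at (174,243), and the trough is at (340,215). The levers are at columns ≈312, 337, 360 and 383, and the one at 337 looks empty. I choose red in the tray and will check it in a crop while measuring.

```bash
cat > m1.py <<'E'
from h import *
def blobs(c,lo,hi,box,minA=15):
    hsv=cv2.cvtColor(c['frame'],cv2.COLOR_RGB2HSV); m=cv2.inRange(hsv,lo,hi)
    M=np.zeros_like(m); x0,y0,x1,y1=box; M[y0:y1,x0:x1]=m[y0:y1,x0:x1]
    n,l,st,ce=cv2.connectedComponentsWithStats(M)
    for i in range(1,n):
        if st[i,4]>=minA:
            v,u=np.nonzero(l==i); p=world(c,u,v); 
            zt=np.percentile(p[:,2],95); t=p[p[:,2]>zt-8]
            print(ce[i].round(),st[i].tolist(),'med',np.median(p,0).round(),'top',t.mean(0).round(1),'z95',zt.round(1),'ext',np.ptp(t,axis=0).round())
S=shot('scene');T=shot('top')
for nm,lo,hi in(('red',(0,120,80),(6,255,255)),('blue',(105,120,60),(125,255,255)),('yel',(20,120,80),(32,255,255))):
    print(nm,'S');blobs(S,lo,hi,(255,85,325,190)); print(nm,'T');blobs(T,lo,hi,(130,205,240,270),8)
print('black S');blobs(S,(0,0,0),(180,255,45),(185,190,275,300),20)
print('black T');blobs(T,(0,0,0),(180,255,45),(285,175,405,240),8)
a=cv2.resize(S['frame'][80:200,210:350],None,fx=4,fy=4,interpolation=2)
b=cv2.resize(T['frame'][170:260,270:410],None,fx=4,fy=4,interpolation=2)
b2=cv2.resize(S['frame'][185:335,170:310],None,fx=3,fy=3,interpolation=2)
cv2.imwrite('pics/c1.png',a[:,:,::-1]);cv2.imwrite('pics/c2.png',b[:,:,::-1]);cv2.imwrite('pics/c3.png',b2[:,:,::-1])
E
python3 m1.py
```

```text
red S
[290. 119.] [285, 113, 10, 13, 100] med [450. 309. 181.] top [455.7 299.5 200.3] z95 187.8 ext [374. 648. 775.]
[291. 152.] [286, 151, 10, 4, 16] med [463. 296.  60.] top [461.3 298.5  60.3] z95 63.8 ext [18. 18.  8.]
red T
[174. 244.] [170, 239, 9, 11, 74] med [449. 314. 184.] top [449.2 314.  184.5] z95 187.1 ext [21. 14.  9.]
blue S
[281. 135.] [277, 129, 10, 14, 109] med [460. 249. 179.] top [465.5 240.7 200.1] z95 187.9 ext [363. 588. 776.]
[282. 168.] [274, 165, 15, 6, 28] med [470. 236.  59.] top [466.3 237.   60.8] z95 64.2 ext [31. 25.  9.]
blue T
[203. 239.] [199, 235, 8, 10, 65] med [459. 254. 184.] top [458.1 254.6 184.8] z95 187.5 ext [19. 13.  8.]
yel S
[301. 103.] [296, 96, 10, 15, 115] med [446. 373. 177.] top [461.3 344.6 220.8] z95 188.5 ext [377. 712. 775.]
[300. 137.] [294, 133, 13, 6, 30] med [458. 362.  57.] top [454.9 357.9  63.7] z95 64.6 ext [20. 67. 54.]
yel T
[144. 246.] [141, 241, 7, 10, 65] med [444. 376. 184.] top [445.2 377.1 184.1] z95 186.6 ext [19. 11.  8.]
black S
[250. 203.] [245, 196, 11, 15, 127] med [527.  16. 243.] top [529.9  13.8 256.1]
[... 1193 characters left out ...]
[557.2  39.6  22.7] z95 25.4 ext [41. 28.  9.]
[342. 225.] [298, 192, 92, 48, 1689] med [487. -59.  23.] top [491.3 -65.7  32.4] z95 26.4 ext [120. 301. 957.]
[340. 199.] [337, 196, 7, 8, 40] med [558. -63.  23.] top [557.1 -62.1  23.5] z95 26.5 ext [18. 16.  7.]
[367. 203.] [364, 198, 9, 11, 52] med [529. -75. 243.] top [525.9 -71.6 265.2] z95 246.0 ext [ 72. 198. 737.]
[391. 202.] [390, 198, 4, 9, 21] med [ 531. -127.  231.] top [ 530.1 -127.4  240.6] z95 243.9 ext [8. 1. 7.]
[377. 218.] [375, 217, 5, 4, 11] med [ 509. -156.   23.] top [ 508.4 -156.8   22.5] z95 25.3 ext [ 8. 11.  7.]
[383. 218.] [381, 217, 4, 4, 8] med [ 510. -173.   24.] top [ 509.2 -172.5   24.1] z95 25.6 ext [8. 9. 4.]
```

View pics/c1.png

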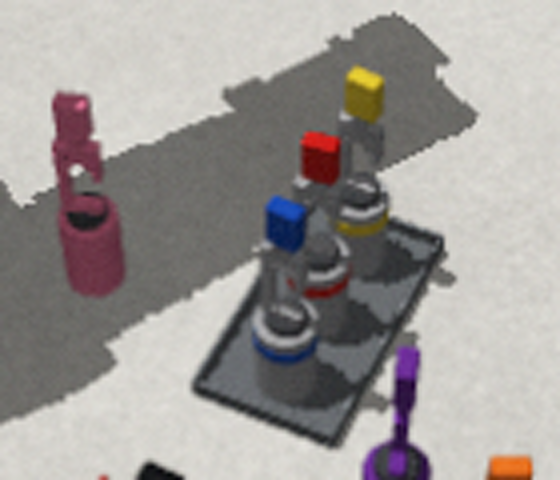

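View pics/c2.png

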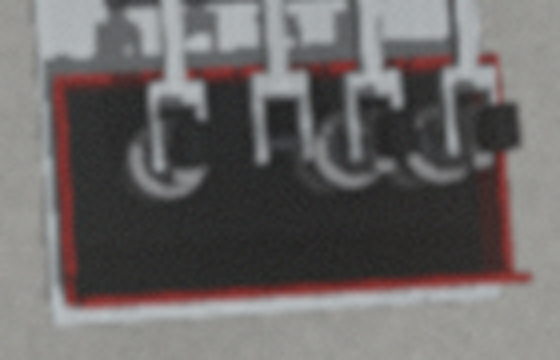

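The crop confirms red: it is the middle one in the tray, with a red band, and pink stands apart. The empty lever is the second from +y, near (340,198) in the top view. Now I move above the tray for a closer wrist view.

Call:
servo_tool:
  motion:
    - [[0, 0, 0.12, 0, 0, -0.04, 0], [0.05, -0.04, 0.236, 0, 0, -0.08, 0], [0.12, -0.1, 0.236, 0, 0, -0.12, 0], [0.19, -0.16, 0.236, 0, 0, -0.165, 0], [0.26, -0.22, 0.236, 0, 0, -0.21, 0], [0.33, -0.28, 0.236, 0, 0, -0.255, 0], [0.4, -0.34, 0.236, 0, 0, -0.3, 0], [0.448, -0.376, 0.236, 0, 0, -0.345, 0], [0.448, -0.376, 0.236, 0, 0, -0.366, 0], [0.448, -0.376, 0.236, 0, 0, -0.366, 0]]

```text
clock: 1.25
eef_pos: [449.6, 313.2, 299.7]
eef_rot: [-3.141, 0.0, 1.568]
wrist_force: [0.2, -0.7, -0.7]
finger_gap: 94.0
finger_force: 0.0
```

```bash
cat > m2.py <<'E'
from h import *
c=shot('wrist','w1.png'); s=manip.read_state(); print(s['clock'],s['eef_pos'].round(1),s['eef_rot'].round(3),c['cam_to_world'].round(2).tolist())
v,u=np.mgrid[0:420,0:560]; P=world(c,u.ravel(),v.ravel()); hsv=cv2.cvtColor(c['frame'],cv2.COLOR_RGB2HSV).reshape(-1,3)
for nm,lo,hi in(('red',(0,120,60),(8,255,255)),('blue',(105,120,60),(125,255,255)),('yel',(20,120,60),(32,255,255))):
    m=cv2.inRange(hsv.reshape(420,560,3),lo,hi).ravel()>0
    q=m&(P[:,2]>150)&(P[:,2]<215)&(c['range_z'].ravel()>0)
    p=P[q]; zt=np.percentile(p[:,2],95); k=p[p[:,2]>zt-5]
    r=cv2.minAreaRect(k[:,:2].astype(np.float32)); print(nm,len(p),'ztop',zt.round(1),'n',len(k),'rect',np.round(r[0],1),np.round(r[1],1),round(r[2],1),'px',u.ravel()[q].mean().round(),v.ravel()[q].mean().round())
E
python3 m2.py
```

```text
1.3 [449.2 313.7 299.9] [-3.141  0.     1.571] [[1.0, -0.0, -0.0, 450.78], [-0.0, -0.96, -0.28, 393.47], [-0.0, 0.28, -0.96, 501.84], [0.0, 0.0, 0.0, 1.0]]
red 383 ztop 186.5 n 272 rect [448.8 315.8] [23.6 12.1] 15.5 px 282.0 189.0
blue 401 ztop 186.4 n 225 rect [458.8 256.9] [11.6 21.5] 88.5 px 292.0 241.0
yel 343 ztop 186.5 n 324 rect [445.4 378.9] [12.3 22.2] 89.9 px 278.0 127.0
```

View pics/w1.png

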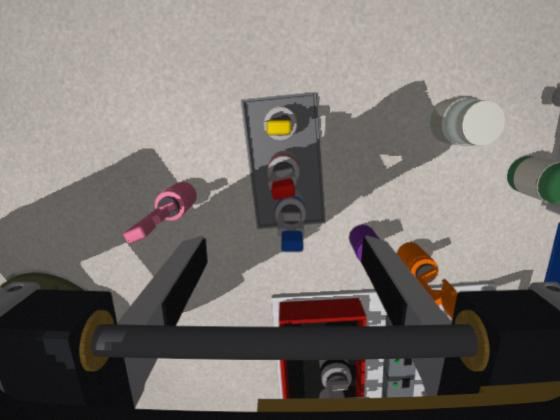

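Wrist view: red knob at (283,189), blue (292,241) and yellow (279,127). The red knob is turned about 15°. Next is the sign of its x axis, meaning which side the shank is on. I zoom for that and also measure the rig from this pose's pictures.

```bash
cat > m3.py <<'E'
from h import *
c=shot('wrist'); S=shot('scene'); T=shot('top')
a=cv2.resize(c['frame'][145:215,245:325],None,fx=5,fy=5,interpolation=2)
b=cv2.resize(S['frame'][95:175,255:325],None,fx=5,fy=5,interpolation=2)[:350]
cv2.imwrite('pics/c4.png',np.hstack([a,b])[:,:,::-1])
v,u=np.mgrid[0:420,0:560]; v=v.ravel();u=u.ravel()
# edge-based knob direction: colour pixels cast on the plane of the knob's top
for nm,C,z in(('w',c,186.5),('t',T,186.5)):
    hsv=cv2.cvtColor(C['frame'],cv2.COLOR_RGB2HSV); P=world(C,u,v)
    m=(cv2.inRange(hsv,(0,120,60),(8,255,255)).ravel()>0)&(abs(P[:,2]-186.5)<5)&(np.hypot(P[:,0]-449,P[:,1]-316)<30)
    p=ray(C,u[m],v[m],z); r=cv2.minAreaRect(p[:,:2].astype(np.float32)); ev=np.linalg.eigh(np.cov(p[:,:2].T))[1][:,1]
    print(nm,p.mean(0).round(1),'rect',np.round(r[1],1),round(r[2],1),'pca deg',np.degrees(np.arctan2(ev[1],ev[0])).round(1))
# rig: knobs tops
for nm,C in(('S',S),('T',T)):
    P=world(C,u,v); ok=C['range_z'].ravel()>0
    q=ok&(P[:,2]>228)&(P[:,2]<262)&(abs(P[:,0]-530)<50)&(P[:,1]>-190)&(P[:,1]<60)&(C['frame'].reshape(-1,3).max(1)<90)
    M=np.zeros((420,560),np.uint8); M.ravel()[q]=255
    n,l,st,ce=cv2.connectedComponentsWithStats(M)
    for i in range(1,n):
        if st[i,4]>12:
            p=P[(l.ravel()==i)]; zt=np.percentile(p[:,2],90); k=p[p[:,2]>zt-6]
            print(nm,ce[i].round(),len(p),'zt',zt.round(1),'ctr',((k.max(0)+k.min(0))/2).round(1),'ext',np.ptp(k,axis=0).round(1))
E
python3 m3.py
```

```text
w [448.9 316.4 186.5] rect [23.  13.5] 12.4 pca deg -166.6
t [449.6 313.8 186.5] rect [18.6 12.5] 0.7 pca deg -170.2
S [250. 202.] 106 zt 247.9 ctr [524.   19.5 246.6] ext [22.5 14.2  9.1]
S [224. 241.] 131 zt 248.4 ctr [530.5 -81.4 246.4] ext [23.7 14.8  7.7]
S [209. 263.] 131 zt 248.6 ctr [ 532.9 -134.1  247.2] ext [23.5 13.9  8.1]
T [369. 203.] 103 zt 247.1 ctr [528.9 -80.6 245.1] ext [23.6 14.1  7.7]
T [394. 201.] 91 zt 246.8 ctr [ 531.7 -132.4  244.3] ext [21.7 13.   6.6]
T [318. 206.] 93 zt 246.7 ctr [523.8  21.5 245.9] ext [21.5 12.2  8.1]
```

View pics/c4.png

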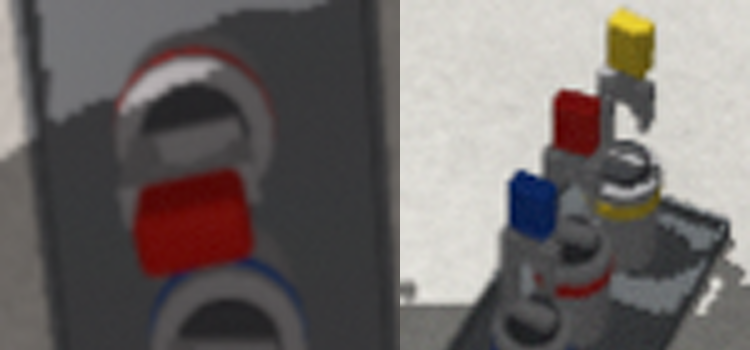

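Red's shank is on the -x side, and its x is turned about +12°. The rig is turned about +3°. From A, B and C, the empty station is near (527,-31). Descend and grip.

Call:
servo_tool:
  motion:
    - [[0, 0.003, -0.06, 0, 0, 0.035, 0.3], [0, 0.003, -0.12, 0, 0, 0.067, 0.35], [0, 0.003, -0.19, 0, 0, 0.067, 0.4], [0, 0.003, -0.25, 0, 0, 0.067, 0.4], [0, 0.003, -0.28, 0, 0, 0.067, 0.4], [0, 0.003, -0.29, 0, 0, 0.067, 0.4], [0, 0.003, -0.29, 0, 0, 0.067, 1], [0, 0.003, -0.29, 0, 0, 0.067, 1], [0, 0.003, -0.29, 0, 0, 0.067, 1], [0, 0.003, -0.29, 0, 0, 0.067, 1]]
  newtons: 30

```text
clock: 2.45
eef_pos: [449.4, 315.5, 155.8]
eef_rot: [3.14, -0.0, 1.781]
wrist_force: [0.4, 0.2, -0.3]
finger_gap: 27.6
finger_force: 0.0
```

Call:
servo_tool:
  motion:
    - [[0, 0, 0, 0, 0, 0, 1], [0, 0, 0, 0, 0, 0, 1], [0, 0, 0, 0, 0, 0, 1], [0, 0, 0.02, 0, 0, 0, 1], [0, 0, 0.06, 0, 0, 0, 1], [0, 0, 0.1, 0, 0, 0, 1], [0, 0, 0.12, 0, 0, 0, 1], [0, 0, 0.12, 0, 0, 0, 1]]
  newtons: 30

```text
clock: 3.25
eef_pos: [449.4, 315.4, 216.0]
eef_rot: [3.14, -0.0, 1.78]
wrist_force: [0.5, 0.3, -5.1]
finger_gap: 23.5
finger_force: 30.0
```

```bash
python3 m2.py | tail -3|head -1; python3 -c "
from cell import manip
s=manip.read_state();print(s['eef_pos'],s['eef_rot'],s['wrist_force'],s['finger_gap'],s['finger_force'])"
```

```text
red 23 ztop 210.0 n 17 rect [449.  319.9] [11.7  0.4] 12.0 px 287.0 227.0
[449.09968888 315.2172113  214.7603475 ] [-3.14140850e+00  9.76091012e-05  1.78044011e+00] [-1.38485793 -0.86563489 -5.57013909] 23.584125178641024 29.99277949333191
```

Call:
servo_tool:
  motion:
    - [[0, 0, 0.06, 0, 0, 0, 1], [0, 0, 0.14, 0, 0, 0, 1], [0, 0, 0.22, 0, 0, 0, 1], [0, -0.01, 0.3, 0, 0, 0, 1], [0.005, -0.04, 0.36, 0, 0, -0.005, 1], [0.01, -0.09, 0.39, 0, 0, -0.01, 1], [0.015, -0.15, 0.4, 0, 0, -0.015, 1], [0.02, -0.21, 0.4, 0, 0, -0.02, 1], [0.03, -0.27, 0.4, 0, 0, -0.025, 1], [0.035, -0.33, 0.4, 0, 0, -0.03, 1]]

```text
clock: 4.3
eef_pos: [466.8, 149.1, 413.6]
eef_rot: [-3.139, 0.0, 1.686]
wrist_force: [0.7, 0.7, -6.6]
finger_gap: 23.3
finger_force: 30.0
```

Call:
servo_tool:
  motion:
    - [[0.005, -0.06, 0, 0, 0, -0.005, 1], [0.01, -0.12, 0, 0, 0, -0.01, 1], [0.015, -0.18, 0, 0, 0, -0.015, 1], [0.02, -0.24, 0, 0, 0, -0.0195, 1], [0.025, -0.29, 0, 0, 0, -0.0195, 1], [0.03, -0.33, 0, 0, 0, -0.0195, 1], [0.034, -0.355, 0, 0, 0, -0.0195, 1], [0.034, -0.365, 0, 0, 0, -0.0195, 1], [0.034, -0.367, 0, 0, 0, -0.0195, 1], [0.034, -0.367, 0, 0, 0, -0.0195, 1]]

```text
clock: 5.3
eef_pos: [483.6, -32.6, 414.9]
eef_rot: [-3.141, -0.0, 1.625]
wrist_force: [0.0, 0.1, -5.6]
finger_gap: 23.7
finger_force: 30.0
```

```bash
cat > m4.py <<'E'
from h import *
import sys
c=shot('wrist'); S=shot('scene'); T=shot('top'); s=manip.read_state(); print(s['clock'],s['eef_pos'].round(1),s['eef_rot'].round(4),s['wrist_force'].round(1),s['finger_gap'])
v,u=np.mgrid[0:420,0:560]; v=v.ravel();u=u.ravel()
th=.0546; ex=np.array([np.cos(th),np.sin(th),0]); ey=np.array([-np.sin(th),np.cos(th),0]); O=np.array([526.8,-30.8,0])
for nm,C in(('S',S),('T',T),('W',c)):
    P=world(C,u,v); ok=C['range_z'].ravel()>0; L=np.c_[(P-O)@ex,(P-O)@ey,P[:,2]]
    # fork/lever of the empty station, bright
    q=ok&(abs(L[:,1])<24)&(L[:,0]>-25)&(L[:,0]<120)&(L[:,2]>180)&(L[:,2]<216)&(C['frame'].reshape(-1,3).min(1)>60)
    for a,b in((-25,12),(15,25),(30,60),(60,90),(90,120)):
        k=L[q&(L[:,0]>a)&(L[:,0]<b)]
        if len(k)>3: print(nm,'x',a,b,len(k),'xmin',k[:,0].min().round(1),'y',np.percentile(k[:,1],[2,98]).round(1),'mid',np.mean(np.percentile(k[:,1],[2,98])).round(1),'z',np.median(k[:,2]).round(1))
imgs=[c['frame']]
cv2.imwrite('pics/'+sys.argv[1]+'w.png',c['frame'][:,:,::-1])
a=cv2.resize(S['frame'][150:310,170:320],None,fx=3,fy=3,interpolation=2)
b=cv2.resize(T['frame'][150:270,270:400],None,fx=2.5,fy=4,interpolation=2)
cv2.imwrite('pics/'+sys.argv[1]+'st.png',np.hstack([a,b])[:,:,::-1] if a.shape[0]==b.shape[0] else a[:,:,::-1])
E
python3 m4.py d1
```

```text
5.45 [483.6 -32.6 415.1] [ 3.1415e+00 -1.0000e-04  1.6258e+00] [-0.   0.5 -4.7] 23.003997487288494
S x -25 12 72 xmin -9.9 y [-14.1  12.1] mid -1.0 z 204.5
S x 15 25 40 xmin 15.1 y [-13.9  12. ] mid -0.9 z 203.9
S x 30 60 125 xmin 30.1 y [-13.   11.5] mid -0.7 z 203.5
S x 60 90 96 xmin 60.4 y [-4.7  4.5] mid -0.1 z 201.9
S x 90 120 107 xmin 90.1 y [-4.8  5. ] mid 0.1 z 199.9
T x -25 12 73 xmin -10.1 y [-13.9  14.2] mid 0.1 z 203.9
T x 15 25 40 xmin 15.1 y [-14.2  13.9] mid -0.2 z 203.2
T x 30 60 112 xmin 30.2 y [-12.6  13.7] mid 0.6 z 202.5
T x 60 90 84 xmin 60.1 y [-5.2  5.2] mid -0.0 z 200.2
T x 90 120 73 xmin 90.4 y [-3.9  4.8] mid 0.5 z 198.3
W x -25 12 157 xmin -9.0 y [-13.1  14.4] mid 0.6 z 205.6
W x 15 25 83 xmin 15.0 y [-12.7  14.3] mid 0.8 z 204.1
W x 30 60 280 xmin 30.1 y [-11.6  14.3] mid 1.3 z 203.6
W x 60 90 219 xmin 60.0 y [-4.2  5.6] mid 0.7 z 200.9
W x 90 120 204 xmin 90.6 y [-4.3  5.8] mid 0.7 z 198.9
```

View pics/d1w.png

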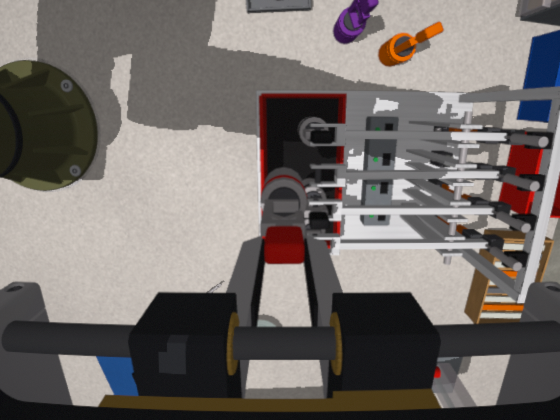

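Wrist view: the held red load is in front at (284,240) and the empty fork is near (330,200). All three cameras put the fork at the expected place: y centred within 1 mm, front at -10 mm, top ≈205. Lower in front of the pin, behind the wall.

Call:
servo_tool:
  motion:
    - [[0, 0, -0.03, 0, 0, 0, 1], [0, -0.001, -0.08, 0, 0, 0, 1], [0, -0.001, -0.13, 0, 0, 0, 1], [0, -0.001, -0.18, 0, 0, 0, 1], [0, -0.001, -0.22, 0, 0, 0, 1], [0, -0.001, -0.26, 0, 0, 0, 1], [0, -0.001, -0.29, 0, 0, 0, 1], [0, -0.001, -0.31, 0, 0, 0, 1], [0, -0.001, -0.32, 0, 0, 0, 1], [0, -0.001, -0.32, 0, 0, 0, 1]]

```text
clock: 6.45
eef_pos: [483.6, -33.6, 254.9]
eef_rot: [-3.141, -0.0, 1.625]
wrist_force: [-0.2, 0.3, -5.0]
finger_gap: 23.5
finger_force: 30.0
```

```bash
cat > m5.py <<'E'
from h import *
import sys
exec(open('m4.py').read())
# red knob and red-band positions in rig coordinates
for nm,C in(('S',S),('T',T),('W',c)):
    P=world(C,u,v); L=np.c_[(P-O)@ex,(P-O)@ey,P[:,2]]; hsv=cv2.cvtColor(C['frame'],cv2.COLOR_RGB2HSV)
    m=((cv2.inRange(hsv,(0,120,60),(8,255,255))|cv2.inRange(hsv,(174,120,60),(180,255,255))).ravel()>0)&(abs(L[:,1])<35)&(abs(L[:,0]+20)<60)
    for a,b in((235,310),(125,215)):
        k=L[m&(L[:,2]>a)&(L[:,2]<b)]
        if len(k)>5: print(nm,'red z',a,b,len(k),'min',np.percentile(k,2,axis=0).round(1),'max',np.percentile(k,98,axis=0).round(1))
    # canister/hook steel
E
python3 m5.py d2
```

```text
6.6 [484.  -33.7 255.8] [3.1404e+00 2.0000e-04 1.6250e+00] [ 0.6  1.1 -5.5] 23.354359262300996
S x -25 12 78 xmin -10.2 y [-14.1  12.1] mid -1.0 z 205.1
S x 15 25 41 xmin 15.5 y [-14.   11.3] mid -1.4 z 204.5
S x 30 60 121 xmin 30.1 y [-13.2  11. ] mid -1.1 z 203.6
S x 60 90 97 xmin 60.1 y [-4.9  4.5] mid -0.2 z 201.9
S x 90 120 106 xmin 90.0 y [-4.8  5. ] mid 0.1 z 200.0
T x -25 12 35 xmin -8.5 y [-10.4  14.3] mid 1.9 z 204.4
T x 15 25 32 xmin 15.4 y [-10.6  13.8] mid 1.6 z 202.0
T x 30 60 101 xmin 30.3 y [-10.9  13.7] mid 1.4 z 202.6
T x 60 90 81 xmin 60.4 y [-5.1  4.9] mid -0.1 z 200.2
T x 90 120 74 xmin 90.6 y [-3.8  5. ] mid 0.6 z 198.1
W x -25 12 433 xmin -8.9 y [-12.6  14.7] mid 1.0 z 204.8
W x 15 25 213 xmin 15.0 y [-12.7  14.7] mid 1.0 z 204.1
W x 30 60 699 xmin 30.0 y [-11.1  14.5] mid 1.7 z 203.3
W x 60 90 505 xmin 60.1 y [-3.4  5.8] mid 1.2 z 200.7
W x 90 120 484 xmin 90.0 y [-3.1  5.8] mid 1.3 z 198.5
S red z 235 310 114 min [-54.7  -9.5 258.6] max [-30.3   4.  288.3]
S red z 125 215 13 min [-57.4 -21.6 140.3] max [-22.   -1.1 163.2]
W red z 235 310 1445 min [-53.9  -5.9 254.7] max [-31.2   6.6 286.1]
W red z 125 215 102 min [-65.1   2.9 142.8] max [-23.8  21.3 162. ]
```

View pics/d2st.png

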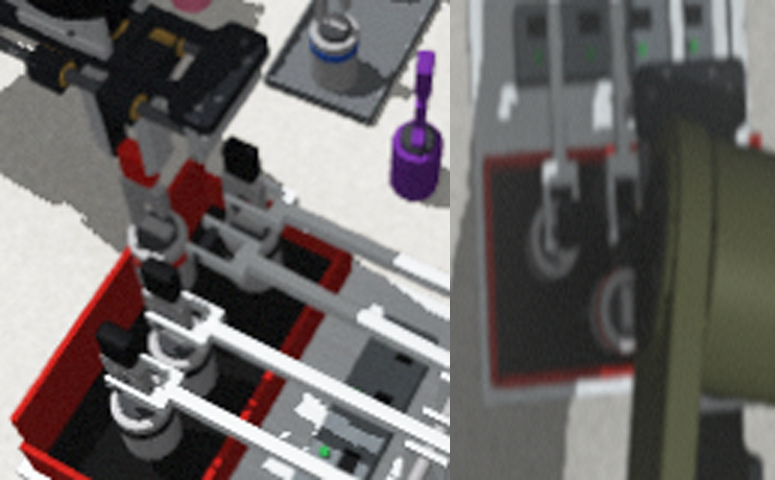

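Scene crop: the canister is upright in front of the empty fork, between A and B and behind the front wall. The load is about 1 mm to -y of the fork centre. Move in over the pin.

Call:
servo_tool:
  motion:
    - [[0.005, 0.002, 0, 0, 0, 0, 1], [0.015, 0.003, 0, 0, 0, 0, 1], [0.03, 0.004, 0, 0, 0, 0, 1], [0.045, 0.005, 0, 0, 0, 0, 1], [0.06, 0.006, 0, 0, 0, 0, 1], [0.072, 0.0066, 0, 0, 0, 0, 1], [0.08, 0.0066, 0, 0, 0, 0, 1], [0.085, 0.0066, 0, 0, 0, 0, 1], [0.085, 0.0066, 0, 0, 0, 0, 1], [0.085, 0.0066, 0, 0, 0, 0, 1]]

```text
clock: 7.6
eef_pos: [526.1, -30.4, 255.0]
eef_rot: [-3.142, 0.0, 1.625]
wrist_force: [0.7, -1.0, -5.6]
finger_gap: 23.5
finger_force: 30.0
```

```bash
python3 m5.py d3 | grep -v ' 60 90\| 90 120'
```

```text
7.75 [526.  -30.5 255.1] [3.1415 0.     1.6248] [-0.4 -0.6 -5. ] 23.10155579401538
S x -25 12 105 xmin -19.5 y [-13.9  10.7] mid -1.6 z 202.3
S x 15 25 38 xmin 15.3 y [-14.1  12.9] mid -0.6 z 203.4
S x 30 60 124 xmin 30.0 y [-13.3  11.3] mid -1.0 z 203.5
T x -25 12 59 xmin -18.9 y [-1.5 14.1] mid 6.3 z 199.8
T x 15 25 20 xmin 15.2 y [ 2.  14.4] mid 8.2 z 202.3
T x 30 60 74 xmin 30.2 y [-0.9 13.7] mid 6.4 z 202.0
W x -25 12 518 xmin -17.7 y [-4.3 14.8] mid 5.3 z 199.4
W x 15 25 198 xmin 15.1 y [-12.4  14.7] mid 1.2 z 203.7
W x 30 60 756 xmin 30.0 y [-11.7  14.4] mid 1.4 z 203.4
S red z 235 310 126 min [-12.9 -10.2 257.5] max [ 11.4   4.2 288. ]
S red z 125 215 42 min [-17.1 -21.4 144.6] max [ 18.5  -2.2 172.5]
W red z 235 310 1457 min [-11.3  -5.3 254.7] max [ 11.4   7.4 286.2]
W red z 125 215 98 min [-22.6   4.3 142. ] max [ 18.6  22.2 161.3]
```

View pics/d3w.png

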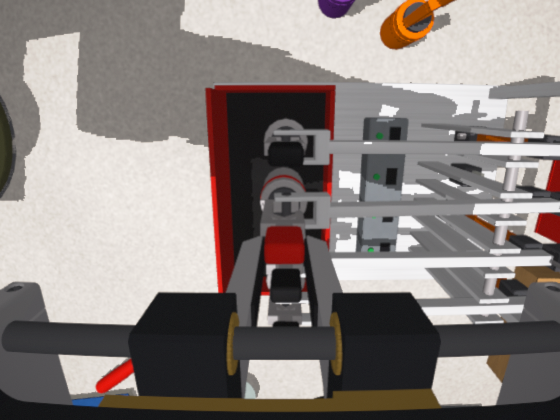

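Wrist view: the red knob at (284,243) is centred over the fork, in line with the neighbours' knobs. Now lower slowly.

Call:
servo_tool:
  motion:
    - [[0, 0.001, -0.008, 0, 0, 0, 1], [0, 0.001, -0.016, 0, 0, 0, 1], [0, 0.001, -0.024, 0, 0, 0, 1], [0, 0.001, -0.03, 0, 0, 0, 1], [0, 0.001, -0.034, 0, 0, 0, 1], [0, 0.001, -0.037, 0, 0, 0, 1], [0, 0.001, -0.039, 0, 0, 0, 1], [0, 0.001, -0.041, 0, 0, 0, 1], [0, 0.001, -0.042, 0, 0, 0, 1], [0, 0.001, -0.042, 0, 0, 0, 1]]

```text
clock: 8.75
eef_pos: [526.2, -29.9, 234.0]
eef_rot: [3.142, 0.0, 1.625]
wrist_force: [0.1, 0.5, -5.0]
finger_gap: 23.5
finger_force: 30.0
```

Call:
servo_tool:
  motion:
    - [[0, 0, -0.001, 0, 0, 0, 1], [0, 0, -0.002, 0, 0, 0, 1], [0, 0, -0.0035, 0, 0, 0, 1], [0, 0, -0.005, 0, 0, 0, 1], [0, 0, -0.0065, 0, 0, 0, 1], [0, 0, -0.008, 0, 0, 0, 1], [0, 0, -0.0095, 0, 0, 0, 1], [0, 0, -0.011, 0, 0, 0, 1], [0, 0, -0.012, 0, 0, 0, 1], [0, 0, -0.012, 0, 0, 0, 1]]

```text
clock: 9.75
eef_pos: [526.2, -29.9, 228.0]
eef_rot: [-3.142, -0.0, 1.625]
wrist_force: [0.4, -0.8, -5.0]
finger_gap: 23.5
finger_force: 30.0
```

Call:
servo_tool:
  motion:
    - [[0, 0, -0.0015, 0, 0, 0, 1], [0, 0, -0.003, 0, 0, 0, 1], [0, 0, -0.0045, 0, 0, 0, 1], [0, 0, -0.006, 0, 0, 0, 1], [0, 0, -0.0075, 0, 0, 0, 1], [0, 0, -0.009, 0, 0, 0, 1], [0, 0, -0.0105, 0, 0, 0, 1], [0, 0, -0.012, 0, 0, 0, 1], [0, 0, -0.012, 0, 0, 0, 1], [0, 0, -0.012, 0, 0, 0, 1]]

```text
clock: 10.75
eef_pos: [526.2, -29.9, 222.1]
eef_rot: [3.141, 0.0, 1.625]
wrist_force: [0.6, -0.0, -3.8]
finger_gap: 23.5
finger_force: 30.0
```

```bash
python3 m5.py d4 | grep -v ' -25 12'
```

```text
10.9 [526.2 -29.9 222.1] [ 3.1415 -0.      1.6249] [ 0.6 -0.  -3.4] 23.50938187376572
S x 15 25 41 xmin 15.2 y [-14.3  12.3] mid -1.0 z 196.4
S x 30 60 120 xmin 30.0 y [-13.2  10.7] mid -1.2 z 196.4
S x 60 90 97 xmin 60.0 y [-5.   4.6] mid -0.2 z 196.1
S x 90 120 104 xmin 90.1 y [-4.9  4.9] mid 0.0 z 196.0
T x 15 25 15 xmin 15.0 y [11.2 13.9] mid 12.5 z 194.3
T x 30 60 17 xmin 30.5 y [ 4.4 13.8] mid 9.1 z 192.8
T x 60 90 51 xmin 60.6 y [-1.9  4.8] mid 1.5 z 194.0
T x 90 120 31 xmin 90.1 y [-2.1  4.7] mid 1.3 z 193.9
W x 15 25 237 xmin 15.1 y [-10.6  14.8] mid 2.1 z 193.0
W x 30 60 871 xmin 30.0 y [-10.7  14.5] mid 1.9 z 195.7
W x 60 90 662 xmin 60.0 y [-3.3  6.4] mid 1.6 z 194.9
W x 90 120 664 xmin 90.1 y [-3.1  6.5] mid 1.7 z 194.1
S red z 235 310 90 min [-12.6 -10.6 236.6] max [ 12.7   4.8 271. ]
W red z 235 310 1182 min [-11.3  -5.  236.1] max [ 11.7   7.9 254.8]
W red z 125 215 43 min [-22.4  -4.5 125.5] max [ 15.2  22.5 214.9]
```

The lever has followed down about 8 mm and bears part of the weight. Continue.

Call:
servo_tool:
  motion:
    - [[0, 0, -0.0015, 0, 0, 0, 1], [0, 0, -0.003, 0, 0, 0, 1], [0, 0, -0.0045, 0, 0, 0, 1], [0, 0, -0.006, 0, 0, 0, 1], [0, 0, -0.0075, 0, 0, 0, 1], [0, 0, -0.009, 0, 0, 0, 1], [0, 0, -0.0105, 0, 0, 0, 1], [0, 0, -0.012, 0, 0, 0, 1], [0, 0, -0.012, 0, 0, 0, 1], [0, 0, -0.012, 0, 0, 0, 1]]

```text
clock: 11.9
eef_pos: [526.2, -29.9, 216.1]
eef_rot: [3.141, 0.0, 1.625]
wrist_force: [1.2, -0.4, -1.9]
finger_gap: 23.5
finger_force: 30.0
```

```bash
cat > f.py <<'E'
from h import *
F=[];cs=[]
for i in range(10):
    c=manip.camera('wrist'); s=manip.read_state(); F.append(s['wrist_force'])
F=np.array(F); print(s['clock'],s['eef_pos'].round(1),'F',F.mean(0).round(2),'sd',F.std(0).round(2))
E
python3 f.py
```

```text
12.4 [526.2 -29.9 216.1] F [ 0.89  0.11 -1.76] sd [0.46 0.58 0.41]
```

Call:
servo_tool:
  motion:
    - [[0.0005, 0, -0.0015, 0, 0, 0, 1], [0.001, 0, -0.003, 0, 0, 0, 1], [0.001, 0, -0.0045, 0, 0, 0, 1], [0.001, 0, -0.006, 0, 0, 0, 1], [0.001, 0, -0.0075, 0, 0, 0, 1], [0.001, 0, -0.009, 0, 0, 0, 1], [0.001, 0, -0.0105, 0, 0, 0, 1], [0.001, 0, -0.012, 0, 0, 0, 1], [0.001, 0, -0.012, 0, 0, 0, 1], [0.001, 0, -0.012, 0, 0, 0, 1]]

```text
clock: 13.4
eef_pos: [526.7, -29.9, 210.1]
eef_rot: [3.141, 0.0, 1.625]
wrist_force: [1.6, -0.2, -0.4]
finger_gap: 23.5
finger_force: 30.0
```

```bash
sed -i 's/range(10)/range(20)/' f.py; python3 f.py
```

```text
14.4 [526.7 -29.9 210. ] F [ 1.58  0.07 -0.41] sd [0.64 0.64 0.56]
```

Call:
servo_tool:
  motion:
    - [[0.0005, 0, 0, 0, 0, 0, 1], [0.001, 0, -0.0005, 0, 0, 0, 1], [0.0015, 0, -0.001, 0, 0, 0, 1], [0.002, 0, -0.001, 0, 0, 0, 1], [0.002, 0, -0.001, 0, 0, 0, 1], [0.002, 0, -0.001, 0, 0, 0, 1]]

```text
clock: 15.0
eef_pos: [527.6, -29.9, 209.5]
eef_rot: [-3.141, -0.0, 1.625]
wrist_force: [0.4, -0.3, 0.4]
finger_gap: 23.7
finger_force: 30.0
```

```bash
python3 f.py
```

```text
16.0 [527.6 -29.9 209.5] F [-0.05  0.08 -0.16] sd [0.45 0.44 0.57]
```

Forces are balanced, with Fx ≈ 0 and Fz ≈ 0. Ease the grip, then open.

Call:
servo_tool:
  motion:
    - [[0, 0, 0, 0, 0, 0, 1], [0, 0, 0, 0, 0, 0, 1], [0, 0, 0, 0, 0, 0, 1], [0, 0, 0, 0, 0, 0, 1], [0, 0, 0, 0, 0, 0, 1]]
  newtons: 3

```text
clock: 16.5
eef_pos: [527.7, -29.9, 209.6]
eef_rot: [3.142, 0.0, 1.625]
wrist_force: [0.7, -0.5, -0.6]
finger_gap: 24.1
finger_force: 3.0
```

Call:
servo_tool:
  motion:
    - [[0, 0, 0, 0, 0, 0, 0.65], [0, 0, 0, 0, 0, 0, 0.6], [0, 0, 0, 0, 0, 0, 0.55], [0, 0, 0, 0, 0, 0, 0.5], [0, 0, 0, 0, 0, 0, 0.45], [0, 0, 0, 0, 0, 0, 0.4], [0, 0, 0, 0, 0, 0, 0.4]]

```text
clock: 17.2
eef_pos: [527.7, -29.9, 209.5]
eef_rot: [-3.142, -0.0, 1.625]
wrist_force: [0.1, 0.5, 0.1]
finger_gap: 56.3
finger_force: 0.0
```

```bash
python3 m5.py d5 | grep -v ' -25 12'
```

```text
17.35 [527.7 -29.9 209.6] [ 3.1416 -0.      1.6249] [ 0.1 -1.  -0.2] 56.3469002276889
S x 15 25 26 xmin 15.3 y [-13.5  11.8] mid -0.9 z 186.6
S x 30 60 93 xmin 30.1 y [-13.   10.6] mid -1.2 z 187.3
S x 60 90 85 xmin 60.3 y [-5.1  5.1] mid -0.0 z 188.9
S x 90 120 92 xmin 90.4 y [-5.1  5.4] mid 0.2 z 190.6
T x 15 25 10 xmin 16.2 y [11.3 14. ] mid 12.6 z 184.4
T x 30 60 6 xmin 30.7 y [10.6 13.3] mid 11.9 z 184.7
T x 60 90 21 xmin 78.9 y [-1.2  4.8] mid 1.8 z 186.6
T x 90 120 19 xmin 90.5 y [-0.5  4.9] mid 2.2 z 187.2
W x 15 25 225 xmin 15.1 y [-12.9  14.6] mid 0.9 z 185.1
W x 30 60 770 xmin 30.0 y [-11.1  14.4] mid 1.7 z 186.1
W x 60 90 619 xmin 60.0 y [-3.6  6.4] mid 1.4 z 187.3
W x 90 120 640 xmin 90.1 y [-3.3  6.4] mid 1.6 z 188.4
S red z 235 310 70 min [-11.   -7.7 235.7] max [ 10.9   4.6 241. ]
S red z 125 215 8 min [ -6.6  -7.6 210.9] max [ 11.8   0.7 214.5]
W red z 235 310 821 min [ -9.5  -5.1 235.5] max [ 13.1   7.5 239.8]
W red z 125 215 139 min [ -9.    1.9 196.3] max [ 13.4   7.9 214.7]
```

View pics/d5w.png

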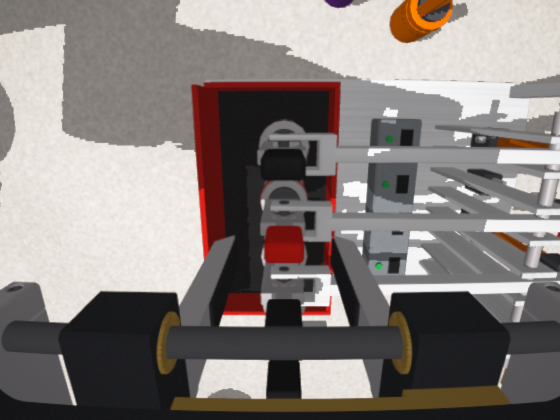

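The red knob at (284,244) hangs free between the open fingers, and the lever has settled at about its loaded height. Withdraw straight up, then let it settle.

Call:
servo_tool:
  motion:
    - [[0, 0, 0.01, 0, 0, 0, 0.4], [0, 0, 0.03, 0, 0, 0, 0.4], [0, 0, 0.06, 0, 0, 0, 0.4], [0, 0, 0.1, 0, 0, 0, 0.4], [0, 0, 0.15, 0, 0, 0, 0.4], [0, 0, 0.2, 0, 0, 0, 0.4], [0, 0, 0.25, 0, 0, 0, 0.4], [0, 0, 0.28, 0, 0, 0, 0.4], [0, 0, 0.3, 0, 0, 0, 0.4], [0, 0, 0.3, 0, 0, 0, 0.4]]

```text
clock: 18.35
eef_pos: [527.9, -29.9, 361.0]
eef_rot: [3.139, 0.0, 1.625]
wrist_force: [0.5, -0.3, 0.3]
finger_gap: 56.7
finger_force: 0.0
```

Call:
servo_tool:
  motion:
    - [[0, 0, 0, 0, 0, 0, 0.4], [0, 0, 0, 0, 0, 0, 0.4], [0, 0, 0, 0, 0, 0, 0.4], [0, 0, 0, 0, 0, 0, 0.4], [0, 0, 0, 0, 0, 0, 0.4], [0, 0, 0, 0, 0, 0, 0.4], [0, 0, 0, 0, 0, 0, 0.4], [0, 0, 0, 0, 0, 0, 0.4], [0, 0, 0, 0, 0, 0, 0.4], [0, 0, 0, 0, 0, 0, 0.4]]

```text
clock: 19.35
eef_pos: [527.7, -29.9, 359.5]
eef_rot: [-3.142, -0.0, 1.625]
wrist_force: [0.7, -0.0, -0.5]
finger_gap: 56.5
finger_force: 0.0
```

```bash
for i in 1 2; do python3 m5.py d6 | grep 'W x 30\|S x 30\|red z'; done; python3 -c "
from h import *
S=shot('scene');v,u=np.mgrid[190:300,185:275];v=v.ravel();u=u.ravel();P=world(S,u,v)
q=(P[:,2]>215)&(P[:,2]<262)&(S['frame'][v,u].max(1)<90)
M=np.zeros((420,560),np.uint8);M[v[q],u[q]]=255
n,l,st,ce=cv2.connectedComponentsWithStats(M)
for i in range(1,n):
    if st[i,4]>30: p=P[l[v,u]==i];print(ce[i].round(),np.percentile(p,95,axis=0).round(1))
"
```

```text
S x 30 60 96 xmin 30.0 y [-12.7  10.6] mid -1.1 z 187.0
W x 30 60 321 xmin 30.1 y [-11.9  13.9] mid 1.0 z 186.0
S red z 235 310 72 min [-11.2  -7.6 235.5] max [ 11.5   4.6 241.2]
S red z 125 215 9 min [ -1.4  -7.8 207.5] max [ 11.2   2.5 214.9]
T red z 235 310 72 min [-11.4  -6.3 235.7] max [  9.6   6.1 239.6]
W red z 235 310 261 min [-10.4  -4.4 235.5] max [ 12.2   7.1 239.5]
W red z 125 215 30 min [ -7.5   4.7 195.9] max [ 12.3   7.4 213.3]
S x 30 60 92 xmin 30.1 y [-12.7  10.4] mid -1.2 z 187.2
W x 30 60 323 xmin 30.1 y [-12.   13.8] mid 0.9 z 186.1
S red z 235 310 76 min [-11.1  -8.1 235.4] max [ 10.8   4.9 240.9]
S red z 125 215 8 min [ -2.2  -8.1 210.8] max [ 11.6   0.3 213.2]
T red z 235 310 75 min [-11.3  -6.2 235.2] max [ 10.4   6.6 240.1]
W red z 235 310 261 min [ -9.7  -4.5 235.8] max [ 12.1   7.1 239.6]
W red z 125 215 28 min [ -7.5   4.7 195.4] max [ 12.3   7.4 213.5]
[250. 203.] [535.2  24.9 248. ]
[224. 242.] [541.8 -75.9 248.8]
[209. 264.] [ 544.5 -128.3  248.6]
```

The load hangs centred and still, the neighbours have not moved, and the robot is clear. Hand in.

```bash
python3 -c "
from cell import manip
print(manip.sign_off())"
```

```text
the job is handed in; nothing more can be done
None
```

I hung the red-knobbed load on the empty lever's pin, eased the weight on until the wrist force was near zero, let go and handed the job in at about 20 s; the cameras showed it still and the neighbouring loads unmoved, the spares were not re-measured after the pick, and the sign-off returned no verdict.

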